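# Close a sliding-stop work holder on a carburettor

## Robot

A 6-joint arm with a two-finger parallel gripper is mounted at the origin on a cart in front of the work surface, level with it; the furniture and walls round the work are solid. World frame = base frame: x ahead of the robot, y to its left, z up, the work surface at z = 0. Lengths are in m, angles in rad, forces in N, time in s.
With the tool pointing down it reaches from about 0.35 to 0.85 m from the base axis. Payload 8.1 kg.
Tool frame: the origin (TCP) lies at the very end of the fingers, on their centre line; the grasp point (between the pads) lies bot.tcp_to_grasp behind it (bot.tcp_to_grasp is the distance from the TCP to the grasp point, in m); z points along the fingers, y is the direction in which the jaws open and shut (so a half turn about z gives the same grasp; the last joint's range is limited). The gripper opens to 85 mm and grips with 20 to 120 N. Pads are 22 mm wide; open, the fingers measure 114 mm over their backs; the gripper's body (76 mm by 85 mm) begins 54 mm behind the grasp point. The pads swing forward as they close: fully open they stand 13 mm farther back than shut.
Start: joints at [-1.297, 0.13, 1.488, -0, 1.523, -0.085], TCP at [0.211, -0.562, 0.231] pointing down, gripper open.
Joint ranges: [-2.96, 2.96], [-0.89, 2.26], [0.02, 2.5], [-1.34, 4.48], [0, 2.73], [-2.66, 2.66]. Speed limits (rad/s): [2.39, 2.39, 2.79, 3.14, 3.14, 3.14].

## Interface

Orientations are given as a unit quaternion [x, y, z, w].
In Python, from cell import bot, imaging gives the robot as it stands.
- The arm moves only by the shell command python3 -m inch 'ROWS' [OPENING] [FORCE]. ROWS is JSON, a list of rows, each an object with "travel": the shift along the tool's x, y, z in cm, a list of three; "rotation": the turn, a rotation vector about the tool's x, y, z in degrees, a list of three. A call has 1 to 20 rows; each row is the pose to reach, as a shift and turn from the pose commanded when the call began, along the tool's axes at that moment; what a row does not reach only later rows make up. A row lasts 1/10 s, in which the tool goes at most 50 mm and 8.59 degrees, less where a joint would pass 70% of its speed; a pose out of reach is approached as far as the arm can. A call with a gripper value outside its range is refused whole. OPENING is the opening, from 0 (shut) to 1 (fully open), set as the call begins (- or left out, the last holds). The fingers move at their own pace and stop on an object; FORCE is the grip in N (left out, the last holds). Time passes only in rows, so rows that repeat a pose let the fingers close. It gives the time, the measured TCP pose, the force and the opening at its end, in the units of the state.
- bot.state(): the state, without advancing time (a new reading comes with each control period).
- imaging.get_image(name): name is "side" or "top" or "wrist"; returns a dict with "image" (420x560x3 uint8, blue, green, red), "camera_matrix" (3x3 intrinsics, pixels), "rvec" (rotation vector, rad) and "tvec" (3), from world to camera coordinates, as OpenCV has them; the wrist camera has in their place "T_tool_cam" (4x4, takes a point from camera to tool coordinates, whose origin is the TCP and whose axes are the flange's). Camera axes: x right, y down, z forward; pixel columns grow to the right and rows downward; lengths in m; the calibration is good to about 2 mm. A picture is of the moment at which its call begins: read the wrist's pose just before it. There is no depth.
- bot.hand_in(): hands the job in, once; it reports no verdict.
The state is a dict: "time": time; "q": joint angles; "dq": joint speeds; "joint_torque": joint torques, N m; "tool_pos": TCP position; "tcp_rot": TCP orientation; "force": force on the tool from outside, world axes, zero at the start; "moment": the same for the moment, N m; "gripper_width": finger opening in m.
Only numpy, scipy, OpenCV 4.12 (cv2) and the standard library are available. Lean on these libraries where they do the work, as an engineer would, in place of code of your own. Each camera call takes 0.05 s, during which the arm holds its last target. There are 200 camera calls.

## Task

Make ready the carburettor for work: pull the slide of the work holder back to make room, stand the carburettor upright on the middle line of the bed with one of its two round port flanges flat against the fence, then push the slide up until its sprung pad holds the carburettor against the fence, with the pad pressed in about half-way. Be gentle: never press the pad in solid against its stop, and leave the black can and the carton where they are.

Things in the scene. Friction and masses are not known exactly. Their poses are not given: they have to be found in the camera images.
- holder: Fixed grey work holder on the bench: base plate 130 (x) x 310 (y) x 18 mm, origin at the centre of its underside; the slide runs along its y axis. Its flat top, the bed, is 18 mm above the bench; two steel rails (10 wide, 8 high) run along its long edges at x = +-55 mm, with a 100 mm wide flat bed between. The fence is a fixed steel upright plate at the +y end, 84 mm wide, its top 70 mm above the bench, its inner face at y = +139 mm.
- home (a point): Point on the bed (18 mm above the bench) under the middle of the carburettor when it stands with one port flange touching the fence: x = 0, y = +108 mm in the holder's frame, axes as the holder's.
- slide (a joint): Position of the slide along the holder's +y, m: 0 = fully back (pad 160 mm from the fence), grows toward the fence, at most 0.140. The unpressed pad's face is 160 mm minus this value from the fence. The slide has about 10 N of friction and stays where it is left, also against the pad's spring. It starts too near the fence for the carburettor to fit.
- slide_grip (a point): Point in the black upright grip block of the slide at the height to grip, 96 mm above the bench; axes as the holder's. The block is 32 mm (x) x 24 mm (y), its top 116 mm above the bench and its foot at 47 mm. In front of it (toward +y, 32 mm beyond the block) stands the slide's dark upright, its top 71 mm above the bench. With the slide fully back the point is at x = 0, y = -103 mm in the holder's frame.
- pad (a joint): How far the sprung pad is pressed into the slide, m: 0 = free, 0.016 = pressed solid. Spring 0.5 N per mm. The gap between the pad and the slide's dark upright is 16 mm minus this.
- pad_face (a point): Centre of the pad's rubber face, 53 mm above the bench, in front of the slide; the pad is 54 mm wide and 34 mm high; axes as the holder's, +y points to the fence.
- carb_center (a point): Loose carburettor, grey metal with a black round cap, 106 mm tall, 0.25 kg, upright; point on its axis, 53 mm above its underside; z up. Two round port flanges (43 mm across, 23 to 67 mm above its underside) face along its y and end at y = -31 and +31 mm; either may face the fence. Grip it by the round barrel, 34 mm in diameter, 67 to 90 mm above its underside; the cap above is 38 mm wide.
- can_center (a point): Plain black can, 57 mm in diameter, 92 mm tall, loose; a bystander, to be left alone. The point is at its centre, 46 mm up.
- box_center (a point): Plain white carton, 62 x 75 x 62 mm, loose; a bystander, to be left alone. The point is at its centre, 31 mm up.

How it is judged:
By the outcome, as a careful person would: the job done as asked, in the order asked, and still so for the second after the job is handed in, with the robot touching nothing.
It also fails if it takes over 69 s, if anything falls off the work surface, if the arm or the gripper's body presses on something with over 40 N, if the wrist force passes 120 N, or if a joint passes its speed limit or range.

## Working session

There is one attempt and no reset: what is moved stays moved. The work goes in short steps, Python scripts to look and compute and a shell command to move; the robot and the scene stay as the last step left them, time stands still between calls to the robot, and variables do not carry over. Pictures are saved under pics/ and viewed, about 8 in all and at most 12, crops included, and the job is handed in when it is done.

```bash
ls; mkdir -p pics; cat > h.py <<'E'
import numpy as np, cv2
from scipy.spatial.transform import Rotation as R
from cell import bot, imaging
def cam(im):
    return im["camera_matrix"], cv2.Rodrigues(np.array(im["rvec"],float))[0], np.array(im["tvec"],float).reshape(3)
def ray(im,u,v,st=None):
    K=np.array(im["camera_matrix"]); d=np.linalg.inv(K)@[u,v,1]
    if "rvec" in im:
        _,Rm,t=cam(im); return -Rm.T@t, Rm.T@d
    T=np.array(im["T_tool_cam"]); Rt=R.from_quat(st["tcp_rot"]).as_matrix()
    return Rt@T[:3,3]+st["tool_pos"], Rt@T[:3,:3]@d
def onz(im,u,v,z,st=None):
    o,d=ray(im,u,v,st); return o+d*(z-o[2])/d[2]
def pix(im,p):
    K,Rm,t=cam(im); c=K@(Rm@np.array(p)+t); return c[:2]/c[2]
E
python3 - <<'E'
from h import *
s=bot.state(); print(s, bot.tcp_to_grasp)
for n in ("top","side"):
    im=imaging.get_image(n); cv2.imwrite(f"pics/{n}0.png",im["image"]); np.save(f"pics/{n}0.npy",im,allow_pickle=True)
    o,d=ray(im,280,210); print(n,o,d)
E
```

```text
pics
{'time': 0.0, 'q': array([-1.29738411e+00,  1.31157287e-01,  1.48926419e+00, -9.71681615e-06,
        1.52299939e+00, -8.54295717e-02]), 'dq': array([-0.00055896, -0.00049043,  0.00107692,  0.00050628,  0.00042557,
       -0.00085873]), 'joint_torque': array([ 4.37448443e-04, -5.69396496e+01, -5.00555241e+01, -4.04028742e-04,
        1.45590454e-02, -6.20222158e-05]), 'tool_pos': array([ 0.21056806, -0.5612582 ,  0.23025503]), 'tcp_rot': array([ 9.83946751e-01,  1.78459953e-01, -9.06232682e-05, -9.09620626e-04]), 'force': array([-0.18916116,  0.46496955, -0.09174649]), 'moment': array([-0.02316878,  0.00238319, -0.00473207]), 'gripper_width': 0.08541394707136286} 0.0187
top [ 0.38680862 -0.03972102  1.15620049] [ 0.13977178 -0.00372718 -0.99020531]
side [ 0.52001892 -0.6929146   0.67879287] [ 0.00689355  0.71369781 -0.70074184]
```

View pics/top0.png

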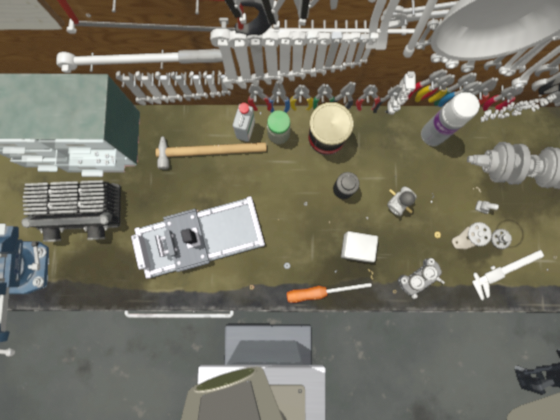

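View pics/side0.png

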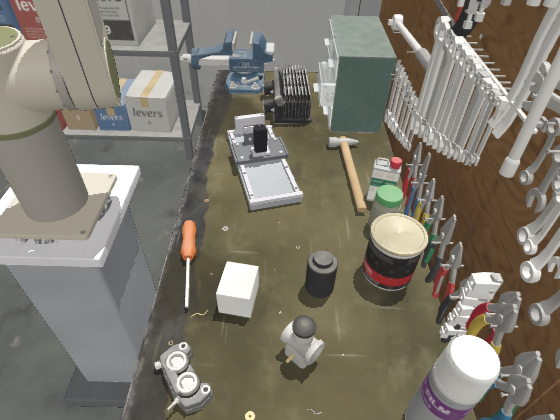

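The top view shows the holder at px (133–263, 198–277) with the fence at the left (+y), the grip block at (189,236), the carb at (402,201), the can at (347,185) and the carton at (360,247). The side view has the carb at (302,340) with its cap at (304,326). I'll enlarge these areas.

```bash
python3 - <<'E'
import cv2,numpy as np
t=cv2.imread("pics/top0.png"); s=cv2.imread("pics/side0.png")
a=cv2.resize(t[190:285,125:275],None,fx=4,fy=4,interpolation=cv2.INTER_CUBIC)
b=cv2.resize(t[165:235,325:425],None,fx=3,fy=3,interpolation=cv2.INTER_CUBIC)
c=cv2.resize(s[300:380,255:345],None,fx=2.625,fy=2.625,interpolation=cv2.INTER_CUBIC)
o=np.zeros((600,600,3),np.uint8); o[:380]=a; o[380:590,:300]=b; o[380:590,300:300+c.shape[1]]=c
cv2.imwrite("pics/z0.png",o)
E
```

```text
(no output)
```

View pics/z0.png

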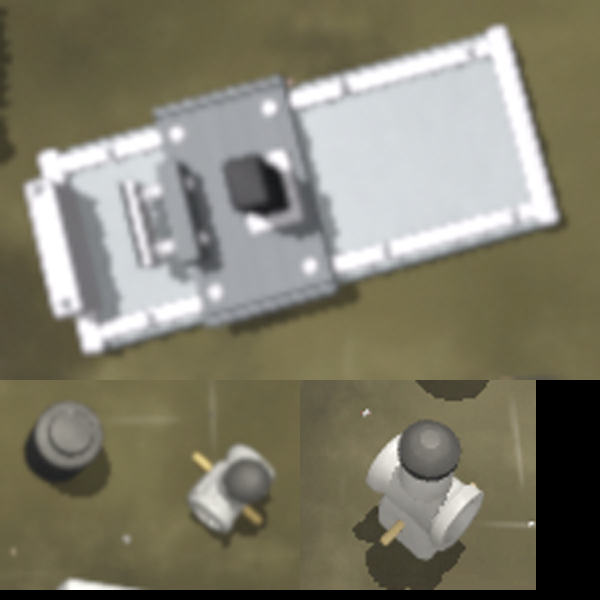

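The enlargement shows the holder corners at crop px (505,30), (560,220), (92,350), (42,155), the fence top on the left, and the block top at (247,172). The carb's cap is at (247,482), and its port flanges lie lower left and upper right, with a yellow lever across them. Now I'll convert these to world positions.

```bash
python3 - <<'E'
from h import *
t=np.load("pics/top0.npy",allow_pickle=True).item(); s=np.load("pics/side0.npy",allow_pickle=True).item()
A=lambda u,v:(125+u/4,190+v/4); B=lambda u,v:(325+u/3,165+(v-380)/3); C=lambda u,v:(255+(u-300)/2.625,300+(v-380)/2.625)
c=np.array([onz(t,*A(*p),.022)[:2] for p in [(505,30),(560,220),(92,350),(42,155)]])
print(c, [np.linalg.norm(c[i]-c[(i+1)%4]) for i in range(4)])
yd=(c[2]+c[3]-c[0]-c[1]); yd/=np.linalg.norm(yd); xd=np.array([yd[1],-yd[0]]); ctr=c.mean(0)
print("holder",ctr,"ydir",yd,"yaw",np.degrees(np.arctan2(xd[1],xd[0])))
toH=lambda p:((p-ctr)@xd,(p-ctr)@yd)
for n,p,z in [("block",(245,172),.116),("fence in1",(45,180),.07),("fence in2",(80,312),.07),("pad top",(130,222),.07),("uprighttop",(180,212),.071)]:
    w=onz(t,*A(*p),z)[:2]; print(n,w,toH(w))
print("cap top",onz(t,*B(247,482),.1)[:2],"cap side",onz(s,*C(428,450),.096)[:2])
f1=onz(s,*C(388,465),.045)[:2]; f2=onz(s,*C(461,513),.045)[:2]; print("flanges",f1,f2,np.linalg.norm(f1-f2),(f1+f2)/2,"port axis deg",np.degrees(np.arctan2(*(f1-f2)[::-1])))
f1=onz(t,*B(212,508),.045)[:2];f2=onz(t,*B(258,462),.045)[:2]; print("flanges top",f1,f2,np.linalg.norm(f1-f2),np.degrees(np.arctan2(*(f1-f2)[::-1])))
for n,p in (("can",B(75,430)),("box",(360,247))): print(n,onz(t,*p,.08)[:2])
print(R.from_quat(bot.state()["tcp_rot"]).as_matrix().round(3))
im=imaging.get_image("wrist"); print(im["T_tool_cam"],im["camera_matrix"])
E
```

```text
[[ 0.57950918  0.03136706]
 [ 0.4557022  -0.00581816]
 [ 0.3716149   0.29102587]
 [ 0.49588819  0.32941249]] [np.float64(0.12927068729623853), np.float64(0.3085239848659597), np.float64(0.1300668453290539), np.float64(0.3095537905107119)]
holder [0.47567862 0.16149682] ydir [-0.27133872  0.96248392] yaw 15.743943778470134
block [0.47738987 0.17819075] (np.float64(0.0061767598036307015), np.float64(0.015603313926068932))
fence in1 [0.47578676 0.31111529] (np.float64(0.04070136972181733), np.float64(0.14397603736569753))
fence in2 [0.39514383 0.28547725] (np.float64(-0.04387274115396056), np.float64(0.14118137902523759))
pad top [0.45017359 0.25746686] (np.float64(0.0014922115256341961), np.float64(0.09929012984214548))
uprighttop [0.45641904 0.22671741] (np.float64(-0.0008401572108364883), np.float64(0.06799964129303307))
cap top [ 0.56468034 -0.35393081] cap side [ 0.56679478 -0.35998171]
flanges [ 0.54477282 -0.34230713] [ 0.59024816 -0.37348317] 0.05513576715350187 [ 0.56751049 -0.35789515] port axis deg 145.5670522276584
flanges top [ 0.55131099 -0.33958721] [ 0.59136837 -0.38038278] 0.05717405793624924 134.47690823625305
can [ 0.61113212 -0.21822438]
box [ 0.44851606 -0.23964474]
[[ 0.936  0.351 -0.   ]
 [ 0.351 -0.936  0.002]
 [ 0.    -0.002 -1.   ]]
[[ 2.68634672e-04 -9.63724672e-01 -2.66898266e-01  6.71078434e-02]
 [ 9.99999312e-01  5.63607650e-04 -1.02858709e-03 -4.01047278e-04]
 [ 1.14170066e-03 -2.66897806e-01  9.63724160e-01 -1.42532004e-01]
 [ 0.00000000e+00  0.00000000e+00  0.00000000e+00  1.00000000e+00]] [[315.93509385   0.         281.20228748]
 [  0.         315.93509385 208.44327946]
 [  0.           0.           1.        ]]
```

Sizes agree (129 × 309 mm, fence inner face about 0.142, pad about 0.099 in holder y). Slide is at about 0.119. I'll move over the block and take a closer look.

```bash
cat >> h.py <<'E'
C0=np.array([.4757,.1615]); YD=np.array([-.27134,.96248]); XD=np.array([.96248,.27134])
def W(x,y): return C0+x*XD+y*YD
def H(p): d=np.array(p)[:2]-C0; return np.round([d@XD*1000,d@YD*1000],1)
def go(p,xdeg=None):
    "print travel cm and z-turn deg to bring TCP to p, tool x at world angle xdeg, pointing down"
    s=bot.state(); Rt=R.from_quat(s["tcp_rot"])
    Rg=R.from_matrix(Rt.as_matrix()) if xdeg is None else R.from_euler("z",xdeg,degrees=True)*R.from_euler("x",180,degrees=True)
    print("travel",(Rt.inv().apply(np.array(p)-s["tool_pos"])*100).round(2),"rot",(Rt.inv()*Rg).as_rotvec(degrees=True).round(2))
def rep():
    s=bot.state(); print("t",round(s["time"],2),"tcp",s["tool_pos"].round(4),"H",H(s["tool_pos"]),"F",s["force"].round(1),"w",round(s["gripper_width"],4),"q",s["q"].round(2))
E
python3 -c "
from h import *
go([*W(0,.016),.2],15.74)"
T='{"travel":[50.3,-59.9,3],"rotation":[0,0,4.9]}'; T=; 
python3 -m inch '[{"travel":[50.3,-59.9,0],"rotation":[0,0,4.9]},{"travel":[50.3,-59.9,0],"rotation":[0,0,4.9]},{"travel":[50.3,-59.9,0],"rotation":[0,0,4.9]},{"travel":[50.3,-59.9,0],"rotation":[0,0,4.9]},{"travel":[50.3,-59.9,0],"rotation":[0,0,4.9]},{"travel":[50.3,-59.9,0],"rotation":[0,0,4.9]},{"travel":[50.3,-59.9,0],"rotation":[0,0,4.9]},{"travel":[50.3,-59.9,0],"rotation":[0,0,4.9]},{"travel":[50.3,-59.9,0],"rotation":[0,0,4.9]},{"travel":[50.3,-59.9,0],"rotation":[0,0,4.9]},{"travel":[50.3,-59.9,0],"rotation":[0,0,4.9]},{"travel":[50.3,-59.9,0],"rotation":[0,0,4.9]},{"travel":[50.3,-59.9,0],"rotation":[0,0,4.9]},{"travel":[50.3,-59.9,0],"rotation":[0,0,4.9]},{"travel":[50.3,-59.9,0],"rotation":[0,0,4.9]},{"travel":[50.3,-59.9,0],"rotation":[0,0,4.9]},{"travel":[50.3,-59.9,0],"rotation":[0,0,4.9]},{"travel":[50.3,-59.9,0],"rotation":[0,0,4.9]},{"travel":[50.3,-59.9,0],"rotation":[0,0,4.9]},{"travel":[50.3,-59.9,0],"rotation":[0,0,4.9]}]' 1 40
python3 - <<'E'
from h import *
rep(); s=bot.state(); im=imaging.get_image("wrist"); cv2.imwrite("pics/w1.png",im["image"]); np.save("pics/w1.npy",(im,s),allow_pickle=True)
E
```

```text
travel [ 50.34 -59.96   3.14] rot [-0.08 -0.    4.82]
time: 2.15
tool_pos: [0.4712, 0.1746, 0.2313]
tcp_rot: [0.991, 0.135, 0.0, 0.0]
force: [0.3, -0.8, -0.4]
gripper_width: 0.0855
t 2.15 tcp [0.4712 0.1746 0.2313] H [-0.7 13.8] F [ 0.3 -0.8 -0.4] w 0.0855 q [ 0.25 -0.14  1.75 -0.    1.52  1.55]
```

View pics/w1.png

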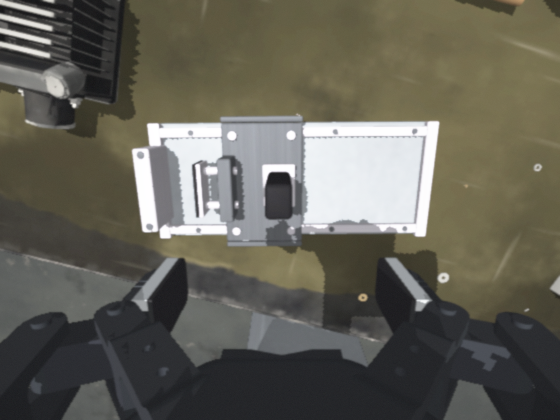

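The wrist view confirms alignment. The black block is at (279,195), the pad at (197,190), the fence top at (150,190) and the plate's right end at (437,122)–(427,236). I'll refine the holder frame and block from this.

```bash
python3 - <<'E'
from h import *
im,s=np.load("pics/w1.npy",allow_pickle=True)
g=cv2.cvtColor(im["image"],cv2.COLOR_BGR2GRAY)
m=(g<45).astype(np.uint8); m[:160]=0;m[230:]=0;m[:,:255]=0;m[:,310:]=0
x,y,w,h=cv2.boundingRect(m); print("block bbox",x,y,w,h)
P=lambda u,v,z:H(onz(im,u,v,z,s))
print("block top far edge mid",P(x+w/2-.5,y,.116),"y extents",P(x,y+h-5,.1),P(x+w,y+h-5,.1))
for n,u,v,z in [("endR far",438,122,.026),("endR near",427,236,.026),("endL far",149,124,.026),("endL near",163,237,.026),("fence in far",154,148,.07),("fence in near",158,230,.07),("pad face",195,190,.053),("upright front far",220,158,.071)]: print(n,P(u,v,z))
cv2.imwrite("pics/w1z.png",cv2.resize(im["image"][115:245,130:330],None,fx=4,fy=4,interpolation=cv2.INTER_CUBIC))
E
```

```text
block bbox 267 173 23 12
block top far edge mid [25.1 17. ] y extents [16.4 26.9] [16.4  6.7]
endR far [  64.8 -152.1]
endR near [ -63.9 -155.9]
endL far [ 63.6 155.1]
endL near [-64.4 153.3]
fence in far [ 41.9 135. ]
fence in near [-40.3 140. ]
pad face [ -2.5 104. ]
upright front far [32.5 72.7]
```

View pics/w1z.png

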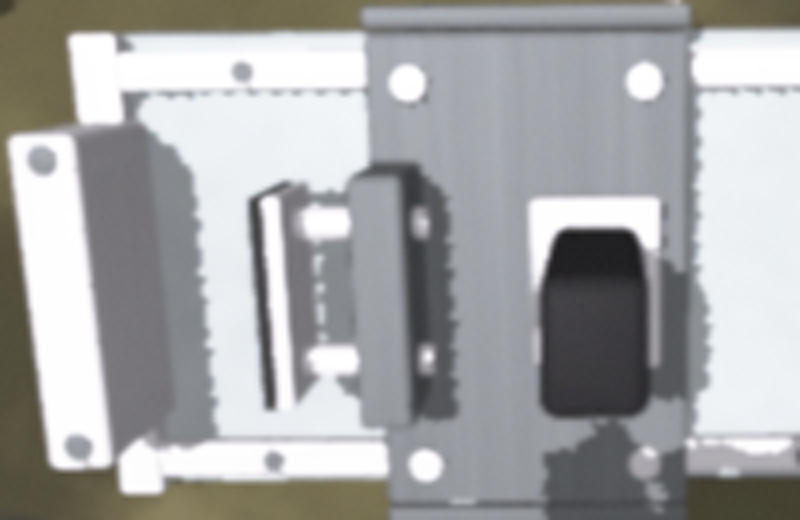

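The crop shows the block's top face at crop (542–648, 278–415), i.e. px (278.8, 201.6) in the full image, with the upright, pad and its rods clearly visible.

```bash
python3 - <<'E'
from h import *
im,s=np.load("pics/w1.npy",allow_pickle=True)
Q=lambda u,v,z:H(onz(im,130+u/4,115+v/4,z,s))
print("block",Q(595,346,.116),Q(542,278,.116),Q(648,415,.116)); print("pad face",Q(250,200,.07),Q(265,408,.07)); print("upr",Q(352,178,.071),Q(410,425,.071)); print("fence in",Q(78,135,.07),Q(110,465,.07))
go([*W(0,.016),.0775],15.74)
E
```

```text
block [ 1.  16.5] [15.6 27.4] [-14.2   5.3]
pad face [25.7 99.7] [-26.5 100. ]
upr [31.  74.7] [-30.8  63.6]
fence in [ 41.2 139.3] [-41.6 140.6]
travel [ 0.06 -0.22 15.4 ] rot [ 0.01 -0.02 -0.18]
```

```bash
python3 -m inch '[{"travel":[0.1,-0.2,4],"rotation":[0,0,0]},{"travel":[0.1,-0.2,8],"rotation":[0,0,0]},{"travel":[0.1,-0.2,11],"rotation":[0,0,0]},{"travel":[0.1,-0.2,13.5],"rotation":[0,0,0]},{"travel":[0.1,-0.2,15.4],"rotation":[0,0,0]},{"travel":[0.1,-0.2,15.4],"rotation":[0,0,0]},{"travel":[0.1,-0.2,15.4],"rotation":[0,0,0]}]' 1 40 >/dev/null
python3 -c "
from h import *
rep()"
python3 -m inch '[{"travel":[0,0,0],"rotation":[0,0,0]},{"travel":[0,0,0],"rotation":[0,0,0]},{"travel":[0,0,0],"rotation":[0,0,0]},{"travel":[0,0,0],"rotation":[0,0,0]},{"travel":[0,0,0],"rotation":[0,0,0]},{"travel":[0,0,0],"rotation":[0,0,0]},{"travel":[0,0,0],"rotation":[0,0,0]},{"travel":[0,0,0],"rotation":[0,0,0]},{"travel":[0,0,0],"rotation":[0,0,0]},{"travel":[0,0,0],"rotation":[0,0,0]}]' 0 40 >/dev/null
python3 -c "
from h import *
rep()"
```

```text
t 2.9 tcp [0.4718 0.1773 0.0778] H [ 0.6 16.3] F [ 0.5  0.1 -0.1] w 0.0853 q [ 0.26  0.    1.91 -0.    1.23  1.56]
t 3.9 tcp [0.4721 0.178  0.078 ] H [ 1.  16.8] F [-1.5 -1.   4.8] w 0.0236 q [ 0.26  0.    1.91 -0.    1.23  1.56]
```

Gripped (24 mm, as specified). Pulling the slide back.

```bash
python3 -m inch '[{"travel":[0,0.5,0],"rotation":[0,0,0]},{"travel":[0,1.5,0],"rotation":[0,0,0]},{"travel":[0,2.5,0],"rotation":[0,0,0]},{"travel":[0,3.5,0],"rotation":[0,0,0]},{"travel":[0,4.5,0],"rotation":[0,0,0]},{"travel":[0,5.5,0],"rotation":[0,0,0]},{"travel":[0,6.5,0],"rotation":[0,0,0]},{"travel":[0,7.5,0],"rotation":[0,0,0]},{"travel":[0,8.5,0],"rotation":[0,0,0]},{"travel":[0,9.5,0],"rotation":[0,0,0]},{"travel":[0,10.2,0],"rotation":[0,0,0]},{"travel":[0,10.7,0],"rotation":[0,0,0]},{"travel":[0,10.7,0],"rotation":[0,0,0]},{"travel":[0,10.7,0],"rotation":[0,0,0]}]' >/dev/null
python3 -c "
from h import *
rep(); print(YD@bot.state()['force'][:2])"
python3 -m inch '[{"travel":[0,0.2,0],"rotation":[0,0,0]},{"travel":[0,0.4,0],"rotation":[0,0,0]},{"travel":[0,0.6,0],"rotation":[0,0,0]},{"travel":[0,0.7,0],"rotation":[0,0,0]}]' >/dev/null
python3 -c "
from h import *
rep(); print(YD@bot.state()['force'][:2])"
```

```text
t 5.3 tcp [0.5014 0.0758 0.078 ] H [  1.5 -89.5] F [1.1 4.8 3.3] w 0.0239 q [0.05 0.01 1.9  0.   1.23 1.34]
4.3345961866817575
t 5.7 tcp [0.5031 0.0699 0.0779] H [  1.5 -95.6] F [-1.2 10.9  4.2] w 0.0235 q [0.04 0.01 1.9  0.   1.23 1.33]
10.781680470827764
```

```bash
python3 -m inch '[{"travel":[0,0,0],"rotation":[0,0,0]},{"travel":[0,0,0],"rotation":[0,0,0]},{"travel":[0,0,0],"rotation":[0,0,0]},{"travel":[0,0,0],"rotation":[0,0,0]},{"travel":[0,0,0],"rotation":[0,0,0]},{"travel":[0,0,-2],"rotation":[0,0,0]},{"travel":[0,0,-5],"rotation":[0,0,0]},{"travel":[0,0,-9],"rotation":[0,0,0]},{"travel":[0,0,-13],"rotation":[0,0,0]},{"travel":[0,0,-16],"rotation":[0,0,0]}]' 1 >/dev/null
python3 -c "
from h import *
rep(); go([.5665,-.358,.24],140)"
```

```text
t 6.7 tcp [0.5031 0.0681 0.2402] H [  1.  -97.4] F [ 0.8  0.1 -0.3] w 0.0856 q [ 0.03 -0.13  1.73 -0.    1.54  1.33]
travel [-5.390e+00  4.274e+01  4.000e-02] rot [ 1.8000e-01 -4.0000e-02 -1.2435e+02]
```

```bash
python3 -m inch '[{"travel":[-5.4,42.7,0],"rotation":[0,0,-124]},{"travel":[-5.4,42.7,0],"rotation":[0,0,-124]},{"travel":[-5.4,42.7,0],"rotation":[0,0,-124]},{"travel":[-5.4,42.7,0],"rotation":[0,0,-124]},{"travel":[-5.4,42.7,0],"rotation":[0,0,-124]},{"travel":[-5.4,42.7,0],"rotation":[0,0,-124]},{"travel":[-5.4,42.7,0],"rotation":[0,0,-124]},{"travel":[-5.4,42.7,0],"rotation":[0,0,-124]},{"travel":[-5.4,42.7,0],"rotation":[0,0,-124]},{"travel":[-5.4,42.7,0],"rotation":[0,0,-124]},{"travel":[-5.4,42.7,0],"rotation":[0,0,-124]},{"travel":[-5.4,42.7,0],"rotation":[0,0,-124]},{"travel":[-5.4,42.7,0],"rotation":[0,0,-124]},{"travel":[-5.4,42.7,0],"rotation":[0,0,-124]},{"travel":[-5.4,42.7,0],"rotation":[0,0,-124]},{"travel":[-5.4,42.7,0],"rotation":[0,0,-124]},{"travel":[-5.4,42.7,0],"rotation":[0,0,-124]},{"travel":[-5.4,42.7,0],"rotation":[0,0,-124]}]' >/dev/null
python3 - <<'E'
from h import *
rep(); s=bot.state(); im=imaging.get_image("wrist"); np.save("pics/w2.npy",(im,s),allow_pickle=True)
z=cv2.resize(im["image"][100:300,180:380],None,fx=3,fy=3,interpolation=cv2.INTER_CUBIC); cv2.imwrite("pics/w2z.png",z)
E
```

```text
t 8.5 tcp [ 0.5657 -0.3576  0.2372] H [ -54.2 -524.1] F [0.2 0.1 0.4] w 0.0853 q [-0.64  0.32  1.26 -0.    1.56 -1.5 ]
```

View pics/w2z.png

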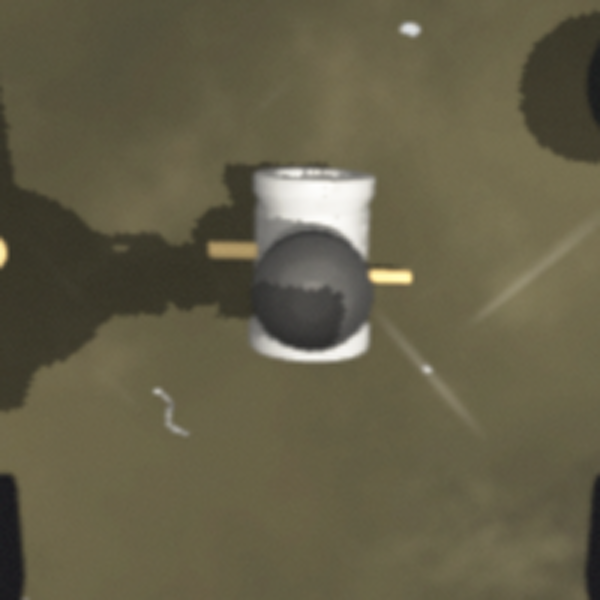

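The carb is nearly aligned with the tool: cap centre at crop (312,288), flange ends at (253–376,178) and (250–370,351), with the yellow lever across at right angles.

```bash
python3 - <<'E'
from h import *
im,s=np.load("pics/w2.npy",allow_pickle=True)
Q=lambda u,v,z:onz(im,180+u/3,100+v/3,z,s)[:2]
c=Q(312,288,.096); print("cap",c, "diam",np.linalg.norm(Q(252,288,.092)-Q(373,288,.092)))
f=(Q(253,180,.045)+Q(376,180,.045))/2; n=(Q(250,350,.045)+Q(370,349,.045))/2
print("flanges",f,n,np.linalg.norm(f-n),"w",np.linalg.norm(Q(253,180,.045)-Q(376,180,.045)),np.degrees(np.arctan2(*(f-n)[::-1])))
print("mid",(f+n)/2)
a=np.degrees(np.arctan2(*(f-n)[::-1]))
print("capTop rows z=.106",Q(312,230,.096),Q(312,350,.096))
go([*c,.0610+.0],a)
E
```

```text
cap [ 0.56605602 -0.35452791] diam 0.03769824283640099
flanges [ 0.54634128 -0.33599646] [ 0.59270948 -0.37754804] 0.06226189424201265 w 0.043236199597433835 138.13577193546794
mid [ 0.56952538 -0.35677225]
capTop rows z=.106 [ 0.5523539  -0.34287749] [ 0.5812184  -0.36741995]
travel [ 0.18  0.25 17.62] rot [ 0.   -0.01  1.38]
```

```bash
python3 -m inch '[{"travel":[0,0.3,4],"rotation":[0,0,1.4]},{"travel":[0,0.3,8],"rotation":[0,0,1.4]},{"travel":[0,0.3,12],"rotation":[0,0,1.4]},{"travel":[0,0.3,14.5],"rotation":[0,0,1.4]},{"travel":[0,0.3,16],"rotation":[0,0,1.4]},{"travel":[0,0.3,17],"rotation":[0,0,1.4]},{"travel":[0,0.3,17.5],"rotation":[0,0,1.4]},{"travel":[0,0.3,17.5],"rotation":[0,0,1.4]},{"travel":[0,0.3,17.5],"rotation":[0,0,1.4]}]' >/dev/null
python3 -c "
from h import *
rep()"
python3 -m inch '[{"travel":[0,0,0],"rotation":[0,0,0]},{"travel":[0,0,0],"rotation":[0,0,0]},{"travel":[0,0,0],"rotation":[0,0,0]},{"travel":[0,0,0],"rotation":[0,0,0]},{"travel":[0,0,0],"rotation":[0,0,0]},{"travel":[0,0,0],"rotation":[0,0,0]},{"travel":[0,0,0],"rotation":[0,0,0]},{"travel":[0,0,0],"rotation":[0,0,0]}]' 0 35 >/dev/null
python3 -c "
from h import *
rep()"
```

```text
t 9.45 tcp [ 0.5686 -0.356   0.064 ] H [ -51.  -523.3] F [-0.1  1.3  0.7] w 0.0853 q [-0.64  0.44  1.43  0.    1.27 -1.48]
t 10.25 tcp [ 0.568  -0.3556  0.0629] H [ -51.5 -522.8] F [-0.4  0.1  5.7] w 0.0354 q [-0.64  0.44  1.43 -0.    1.27 -1.48]
```

```bash
python3 -m inch '[{"travel":[0,0,0],"rotation":[0,0,0]},{"travel":[0,0,-1],"rotation":[0,0,0]},{"travel":[0,0,-3],"rotation":[0,0,0]},{"travel":[0,0,-6],"rotation":[0,0,0]},{"travel":[0,0,-10],"rotation":[0,0,0]},{"travel":[0,0,-13],"rotation":[0,0,0]},{"travel":[0,0,-15],"rotation":[0,0,0]},{"travel":[0,0,-16],"rotation":[0,0,0]},{"travel":[0,0,-16],"rotation":[0,0,0]}]' >/dev/null
python3 - <<'E'
from h import *
rep(); im=imaging.get_image("side"); p=pix(im,bot.state()["tool_pos"]); print(p)
u,v=p.astype(int); u0,v0=max(u-90,0),max(v-90,0)
cv2.imwrite("pics/s2.png",cv2.resize(im["image"][v0:v0+180,u0:u0+200],None,fx=3,fy=3,interpolation=cv2.INTER_CUBIC))
go([*W(0,.100),.2],105.74)
E
```

```text
t 11.15 tcp [ 0.5682 -0.3556  0.2237] H [ -51.3 -522.8] F [ 0.4  0.5 -3.4] w 0.036 q [-0.64  0.32  1.28  0.    1.54 -1.48]
[310.11739846 276.12073713]
travel [49.69 37.81  2.2 ] rot [-1.000e-02 -2.000e-02  3.252e+01]
```

View pics/s2.png

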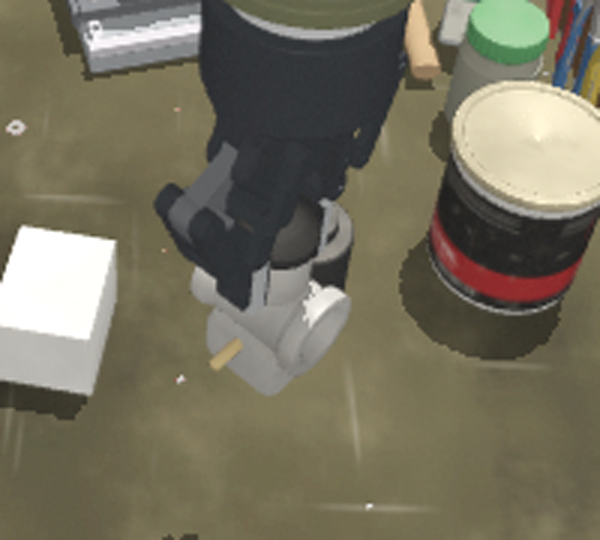

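The carb hangs upright in the grip, square to the fingers. Carrying it over the bed now, 8 mm short of the fence.

```bash
python3 -m inch '[{"travel":[1.2,0.9,0],"rotation":[0,0,0.8]},{"travel":[3.7,2.8,0],"rotation":[0,0,2.5]},{"travel":[6.6,5,0],"rotation":[0,0,4.4]},{"travel":[9.6,7.3,0],"rotation":[0,0,6.3]},{"travel":[12.6,9.6,0],"rotation":[0,0,8.2]},{"travel":[15.6,11.9,0],"rotation":[0,0,10.2]},{"travel":[18.6,14.2,0],"rotation":[0,0,12.2]},{"travel":[21.6,16.5,0],"rotation":[0,0,14.2]},{"travel":[24.6,18.8,0],"rotation":[0,0,16.2]},{"travel":[27.6,21.1,0],"rotation":[0,0,18.1]},{"travel":[30.6,23.4,0],"rotation":[0,0,20]},{"travel":[33.6,25.6,0],"rotation":[0,0,22]},{"travel":[36.6,27.9,0],"rotation":[0,0,24]},{"travel":[39.6,30.1,0],"rotation":[0,0,26]},{"travel":[42.6,32.4,0],"rotation":[0,0,27.9]},{"travel":[45.6,34.7,0],"rotation":[0,0,29.8]},{"travel":[48,36.5,0],"rotation":[0,0,31.5]},{"travel":[49.3,37.5,0],"rotation":[0,0,32.3]},{"travel":[49.7,37.8,0],"rotation":[0,0,32.5]},{"travel":[49.7,37.8,0],"rotation":[0,0,32.5]}]' >/dev/null
python3 - <<'E'
from h import *
rep(); go([*W(0,.100),.084],105.74); s=bot.state()
im=imaging.get_image("wrist"); np.save("pics/w3.npy",(im,s),allow_pickle=True); cv2.imwrite("pics/w3.png",im["image"])
E
```

```text
t 13.2 tcp [0.4476 0.2575 0.2206] H [ -1. 100.] F [-0.5  0.2 -2.7] w 0.0357 q [ 0.42 -0.09  1.73 -0.    1.5   0.15]
travel [1.000e-02 1.400e-01 1.366e+01] rot [-0.17  0.04  0.1 ]
```

View pics/w3.png

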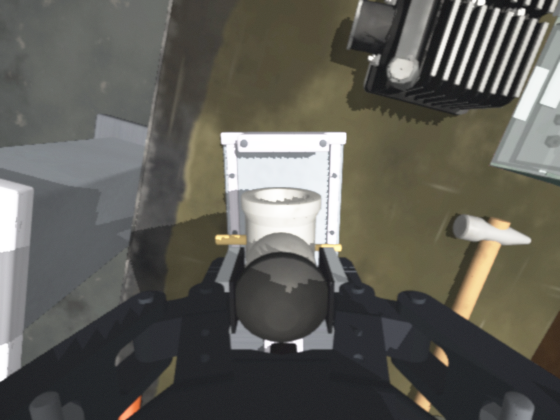

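Carb centred between the rails: port face ellipse at (282,200), fence at (284,142). I'll check the held offset from the port face before lowering.

```bash
python3 - <<'E'
from h import *
im,s=np.load("pics/w3.npy",allow_pickle=True)
z=s["tool_pos"][2]-.063+.045
for u,v in((282,200),(243,200),(321,200)): print(H(onz(im,u,v,z,s)))
print("fence",H(onz(im,239,151,.07,s)),H(onz(im,328,151,.07,s)))
E
```

```text
[ -1.1 128.3]
[-21.6 128.2]
[ 19.3 128.3]
fence [-40.7 141.5] [ 40.9 141.7]
```

```bash
python3 -m inch '[{"travel":[0,0.1,1.5],"rotation":[0,0,0]},{"travel":[0,0.1,4.5],"rotation":[0,0,0]},{"travel":[0,0.1,7.5],"rotation":[0,0,0]},{"travel":[0,0.1,10],"rotation":[0,0,0]},{"travel":[0,0.1,12],"rotation":[0,0,0]},{"travel":[0,0.1,13.2],"rotation":[0,0,0]},{"travel":[0,0.1,13.7],"rotation":[0,0,0]},{"travel":[0,0.1,13.8],"rotation":[0,0,0]},{"travel":[0,0.1,13.8],"rotation":[0,0,0]}]' >/dev/null
python3 -c "
from h import *
rep()"
python3 -m inch '[{"travel":[0.2,0,0],"rotation":[0,0,0]},{"travel":[0.4,0,0],"rotation":[0,0,0]},{"travel":[0.5,0,0],"rotation":[0,0,0]},{"travel":[0.6,0,0],"rotation":[0,0,0]},{"travel":[0.7,0,0],"rotation":[0,0,0]},{"travel":[0.7,0,0],"rotation":[0,0,0]}]' >/dev/null
python3 -c "
from h import *
rep(); print(YD@bot.state()['force'][:2])"
```

```text
t 14.15 tcp [0.4502 0.258  0.0851] H [ 1.7 99.8] F [ 0.8  0.  -2.9] w 0.0355 q [ 0.42  0.03  1.87 -0.    1.24  0.15]
t 14.75 tcp [0.4475 0.2648 0.0843] H [  0.9 107. ] F [ 0.6 -1.  -2.9] w 0.0352 q [0.44 0.04 1.86 0.   1.24 0.16]
-1.1567366901687235
```

```bash
python3 -m inch '[{"travel":[0.1,0,0],"rotation":[0,0,0]},{"travel":[0.2,0,0],"rotation":[0,0,0]},{"travel":[0.2,0,0],"rotation":[0,0,0]}]' >/dev/null
python3 -c "
from h import *
rep(); print(YD@bot.state()['force'][:2])"
python3 -m inch '[{"travel":[0.1,0,0],"rotation":[0,0,0]},{"travel":[0.1,0,0],"rotation":[0,0,0]}]' >/dev/null
python3 -c "
from h import *
rep(); print(YD@bot.state()['force'][:2])"
```

```text
t 15.05 tcp [0.447  0.2667 0.0843] H [  0.9 109. ] F [ 0.1 -0.7 -1.9] w 0.0357 q [0.44 0.04 1.86 0.   1.24 0.16]
-0.6660047587193298
t 15.25 tcp [0.4468 0.2675 0.0843] H [  1.  109.9] F [ 0.5 -1.2 -2.5] w 0.0354 q [ 0.44  0.04  1.86 -0.    1.24  0.17]
-1.2971632260853905
```

```bash
python3 -m inch '[{"travel":[0.1,0,0],"rotation":[0,0,0]},{"travel":[0.1,0,0],"rotation":[0,0,0]}]' >/dev/null
python3 -c "
from h import *
rep(); print(YD@bot.state()['force'][:2])"
python3 -m inch '[{"travel":[0.1,0,0],"rotation":[0,0,0]},{"travel":[0.1,0,0],"rotation":[0,0,0]}]' >/dev/null
python3 -c "
from h import *
rep(); print(YD@bot.state()['force'][:2])"
```

```text
t 15.45 tcp [0.4466 0.2684 0.0843] H [  1.  110.8] F [ 0.1 -1.1 -2. ] w 0.0354 q [ 0.44  0.04  1.86 -0.    1.24  0.17]
-1.071870556517666
t 15.65 tcp [0.4464 0.2694 0.0844] H [  1.  111.8] F [ 0.7 -2.3 -1.3] w 0.0358 q [ 0.44  0.04  1.86 -0.    1.24  0.17]
-2.4409243894318378
```

```bash
python3 -m inch '[{"travel":[0.1,0,0],"rotation":[0,0,0]},{"travel":[0.1,0,0],"rotation":[0,0,0]}]' >/dev/null
python3 -c "
from h import *
rep(); print(YD@bot.state()['force'][:2])"
python3 -m inch '[{"travel":[0,0,0.1],"rotation":[0,0,0]},{"travel":[0,0,0.2],"rotation":[0,0,0]},{"travel":[0,0,0.3],"rotation":[0,0,0]},{"travel":[0,0,0.3],"rotation":[0,0,0]}]' >/dev/null
python3 -c "
from h import *
rep(); print(YD@bot.state()['force'][:2])"
```

```text
t 15.85 tcp [0.4462 0.2703 0.0845] H [  1.1 112.8] F [ 0.9 -2.7  0.2] w 0.0355 q [ 0.45  0.04  1.86 -0.    1.24  0.17]
-2.8582139284243717
t 16.25 tcp [0.4462 0.2704 0.0817] H [  1.2 112.8] F [ 0.9 -4.2  3.3] w 0.0359 q [ 0.45  0.05  1.86 -0.    1.23  0.17]
-4.294039268554541
```

```bash
python3 -m inch '[{"travel":[0,0,0.05],"rotation":[0,0,0]},{"travel":[0,0,0.05],"rotation":[0,0,0]}]' >/dev/null
python3 -c "
from h import *
rep()"
python3 -m inch '[{"travel":[0,0,0],"rotation":[0,0,0]},{"travel":[0,0,0],"rotation":[0,0,0]},{"travel":[0,0,0],"rotation":[0,0,0]},{"travel":[0,0,0],"rotation":[0,0,0]},{"travel":[0,0,0],"rotation":[0,0,0]},{"travel":[0,0,0],"rotation":[0,0,0]},{"travel":[0,0,-1],"rotation":[0,0,0]},{"travel":[0,0,-3],"rotation":[0,0,0]},{"travel":[0,0,-6],"rotation":[0,0,0]},{"travel":[0,0,-10],"rotation":[0,0,0]},{"travel":[0,0,-13],"rotation":[0,0,0]},{"travel":[0,0,-14],"rotation":[0,0,0]},{"travel":[0,0,-14],"rotation":[0,0,0]}]' 1 >/dev/null
python3 - <<'E'
from h import *
rep(); s=bot.state(); im=imaging.get_image("wrist"); np.save("pics/w4.npy",(im,s),allow_pickle=True)
i2=imaging.get_image("side"); np.save("pics/s4.npy",i2,allow_pickle=True)
a=cv2.resize(im["image"][100:300,190:370],None,fx=2.2,fy=3,interpolation=cv2.INTER_CUBIC)
b=cv2.resize(i2["image"][80:220,215:310],(400,590),interpolation=cv2.INTER_CUBIC)
o=np.zeros((600,800,3),np.uint8); o[:,:a.shape[1]]=a; o[:590,400:]=b; cv2.imwrite("pics/c4.png",o)
go([*W(.001,-.096),.2],15.74)
E
```

```text
t 16.45 tcp [0.4464 0.2704 0.0816] H [  1.4 112.8] F [-1.1 -5.5  7.1] w 0.0358 q [ 0.45  0.05  1.86 -0.    1.23  0.17]
t 17.75 tcp [0.4471 0.271  0.2233] H [  2.2 113.1] F [0.6 0.7 0. ] w 0.085 q [ 0.45 -0.08  1.72 -0.    1.5   0.17]
travel [-20.88   0.06   1.97] rot [-5.000e-02  7.000e-02  9.001e+01]
```

View pics/c4.png

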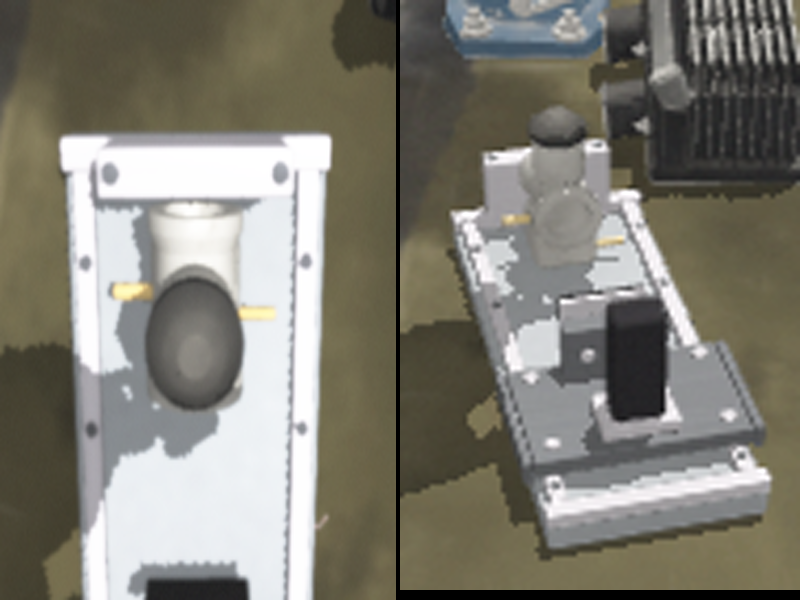

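The carb stands upright and centred, square with its flange at the fence (crop: flange centre column 195, bed middle 196). The slide is back. Next I'll go over the block, descend and grip.

```bash
python3 -m inch '[{"travel":[-20.9,0.1,0],"rotation":[0,0,90]},{"travel":[-20.9,0.1,0],"rotation":[0,0,90]},{"travel":[-20.9,0.1,0],"rotation":[0,0,90]},{"travel":[-20.9,0.1,0],"rotation":[0,0,90]},{"travel":[-20.9,0.1,0],"rotation":[0,0,90]},{"travel":[-20.9,0.1,0],"rotation":[0,0,90]},{"travel":[-20.9,0.1,0],"rotation":[0,0,90]},{"travel":[-20.9,0.1,0],"rotation":[0,0,90]},{"travel":[-20.9,0.1,0],"rotation":[0,0,90]},{"travel":[-20.9,0.1,0],"rotation":[0,0,90]},{"travel":[-20.9,0.1,0],"rotation":[0,0,90]},{"travel":[-20.9,0.1,0],"rotation":[0,0,90]},{"travel":[-20.9,0.1,0],"rotation":[0,0,90]},{"travel":[-20.9,0.1,0],"rotation":[0,0,90]}]' >/dev/null
python3 - <<'E'
from h import *
rep(); go([*W(.001,-.096),.0778],15.74)
E
```

```text
t 19.25 tcp [0.5033 0.0695 0.2199] H [  1.6 -96. ] F [0.2 0.6 0.5] w 0.0852 q [ 0.04 -0.11  1.75  0.    1.5   1.33]
travel [-0.04  0.   14.21] rot [-0.02  0.08  0.12]
```

```bash
python3 -m inch '[{"travel":[0,0,4],"rotation":[0,0,0]},{"travel":[0,0,8],"rotation":[0,0,0]},{"travel":[0,0,11],"rotation":[0,0,0]},{"travel":[0,0,13],"rotation":[0,0,0]},{"travel":[0,0,14.2],"rotation":[0,0,0]},{"travel":[0,0,14.2],"rotation":[0,0,0]},{"travel":[0,0,14.2],"rotation":[0,0,0]}]' 1 40 >/dev/null
python3 -m inch '[{"travel":[0,0,0],"rotation":[0,0,0]},{"travel":[0,0,0],"rotation":[0,0,0]},{"travel":[0,0,0],"rotation":[0,0,0]},{"travel":[0,0,0],"rotation":[0,0,0]},{"travel":[0,0,0],"rotation":[0,0,0]},{"travel":[0,0,0],"rotation":[0,0,0]},{"travel":[0,0,0],"rotation":[0,0,0]},{"travel":[0,0,0],"rotation":[0,0,0]},{"travel":[0,0,0],"rotation":[0,0,0]},{"travel":[0,0,0],"rotation":[0,0,0]}]' 0 40 >/dev/null
python3 -c "
from h import *
rep()"
```

```text
t 20.95 tcp [0.504  0.0697 0.0794] H [  2.3 -96. ] F [-3.1  0.7  6.3] w 0.0232 q [0.04 0.01 1.9  0.   1.23 1.33]
```

```bash
python3 -m inch '[{"travel":[0,-0.4,0],"rotation":[0,0,0]},{"travel":[0,-1,0],"rotation":[0,0,0]},{"travel":[0,-1.7,0],"rotation":[0,0,0]},{"travel":[0,-2.4,0],"rotation":[0,0,0]},{"travel":[0,-3.1,0],"rotation":[0,0,0]},{"travel":[0,-3.8,0],"rotation":[0,0,0]},{"travel":[0,-4.5,0],"rotation":[0,0,0]},{"travel":[0,-5.2,0],"rotation":[0,0,0]},{"travel":[0,-5.9,0],"rotation":[0,0,0]},{"travel":[0,-6.6,0],"rotation":[0,0,0]},{"travel":[0,-7.2,0],"rotation":[0,0,0]},{"travel":[0,-7.6,0],"rotation":[0,0,0]},{"travel":[0,-7.9,0],"rotation":[0,0,0]},{"travel":[0,-8.1,0],"rotation":[0,0,0]},{"travel":[0,-8.3,0],"rotation":[0,0,0]},{"travel":[0,-8.5,0],"rotation":[0,0,0]}]' >/dev/null
python3 -c "
from h import *
rep(); print(YD@bot.state()['force'][:2])"
python3 -m inch '[{"travel":[0,-0.1,0],"rotation":[0,0,0]},{"travel":[0,-0.2,0],"rotation":[0,0,0]},{"travel":[0,-0.3,0],"rotation":[0,0,0]},{"travel":[0,-0.4,0],"rotation":[0,0,0]}]' >/dev/null
python3 -c "
from h import *
rep(); print(YD@bot.state()['force'][:2])"
```

```text
t 22.55 tcp [0.4811 0.1496 0.0794] H [  2.  -12.9] F [ -2.4 -10.8   6.7] w 0.0234 q [ 0.2   0.    1.91 -0.    1.23  1.5 ]
-9.791419957142592
t 22.95 tcp [0.48   0.1533 0.0794] H [ 1.9 -9. ] F [ -2.  -11.8   7.6] w 0.0234 q [ 0.21  0.    1.91 -0.    1.23  1.51]
-10.78030858771928
```

```bash
python3 -m inch '[{"travel":[0,-0.1,0],"rotation":[0,0,0]},{"travel":[0,-0.2,0],"rotation":[0,0,0]},{"travel":[0,-0.3,0],"rotation":[0,0,0]},{"travel":[0,-0.4,0],"rotation":[0,0,0]}]' >/dev/null
python3 -c "
from h import *
rep(); print(YD@bot.state()['force'][:2])"
python3 -m inch '[{"travel":[0,-0.1,0],"rotation":[0,0,0]},{"travel":[0,-0.2,0],"rotation":[0,0,0]},{"travel":[0,-0.3,0],"rotation":[0,0,0]},{"travel":[0,-0.4,0],"rotation":[0,0,0]}]' >/dev/null
python3 - <<'E'
from h import *
rep(); print(YD@bot.state()['force'][:2])
s=bot.state(); im=imaging.get_image("wrist"); np.save("pics/w5.npy",(im,s),allow_pickle=True)
t=imaging.get_image("top"); np.save("pics/t5.npy",t,allow_pickle=True)
a=im["image"][60:260,100:366]; b=t["image"][190:285,125:240]
o=np.zeros((600,800,3),np.uint8); o[:300,:399]=cv2.resize(a,(399,300)); o[:300,400:763]=cv2.resize(b,(363,300),interpolation=cv2.INTER_CUBIC)
i2=imaging.get_image("side")["image"]; o[300:,:400]=cv2.resize(i2[90:210,220:300],(400,300),interpolation=cv2.INTER_CUBIC)
cv2.imwrite("pics/c5.png",o)
E
```

```text
t 23.35 tcp [0.479  0.1569 0.0794] H [ 1.9 -5.3] F [ -0.7 -13.5   8.2] w 0.0234 q [ 0.22  0.    1.91 -0.    1.23  1.51]
-12.797362931202354
t 23.75 tcp [0.4779 0.1607 0.0794] H [ 1.9 -1.4] F [ -1.4 -13.2   8.1] w 0.0238 q [ 0.23  0.    1.91 -0.    1.23  1.52]
-12.304531435897395
```

View pics/c5.png

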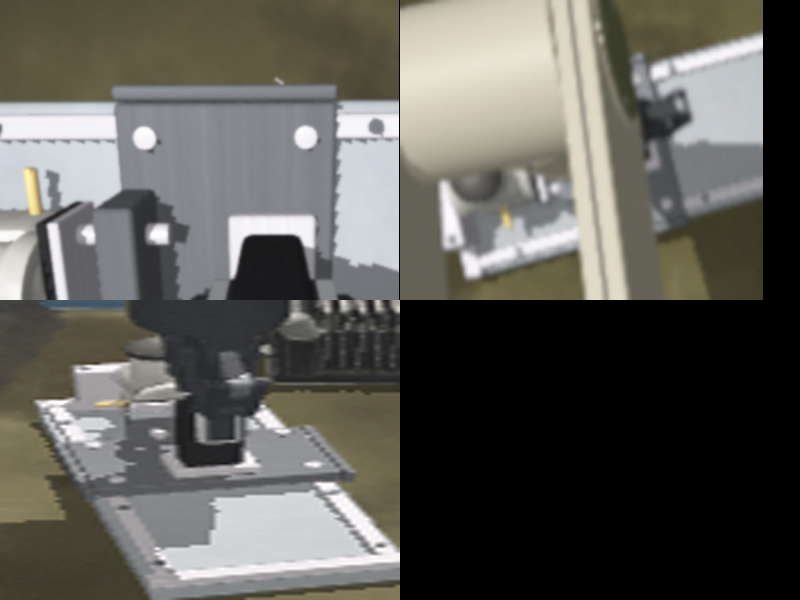

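The pad now touches the flange (crop: rubber face at about (40,225), upright at (110,230)), and there is still a wide gap behind the pad. I'll push 4 mm more, then measure the gap.

```bash
python3 -m inch '[{"travel":[0,-0.1,0],"rotation":[0,0,0]},{"travel":[0,-0.2,0],"rotation":[0,0,0]},{"travel":[0,-0.3,0],"rotation":[0,0,0]},{"travel":[0,-0.4,0],"rotation":[0,0,0]}]' >/dev/null
python3 - <<'E'
from h import *
rep(); print(YD@bot.state()['force'][:2])
s=bot.state(); im=imaging.get_image("wrist"); np.save("pics/w6.npy",(im,s),allow_pickle=True)
cv2.imwrite("pics/w6z.png",cv2.resize(im["image"][160:260,95:225],None,fx=6,fy=6,interpolation=cv2.INTER_CUBIC))
E
```

```text
t 24.3 tcp [0.4768 0.1643 0.0794] H [1.9 2.4] F [ -1.  -15.3   7.9] w 0.0236 q [ 0.23  0.    1.91 -0.    1.23  1.53]
-14.475810744995103
```

View pics/w6z.png

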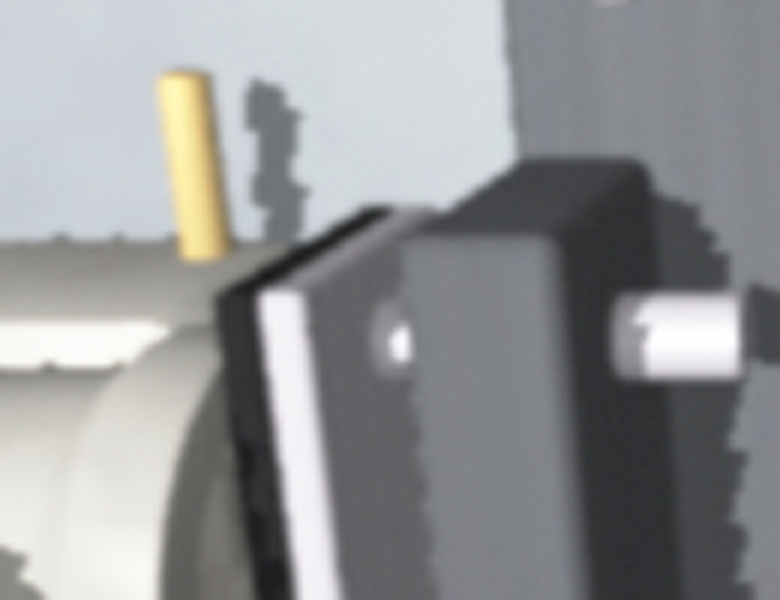

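The pad is against the flange: its back top corner is at crop (303,290), its rubber front corner at (220,297) and the upright's front top corner at (408,238). The gap is still open. Measuring it.

```bash
python3 - <<'E'
from h import *
im,s=np.load("pics/w6.npy",allow_pickle=True)
Q=lambda u,v,z:H(onz(im,95+u/6,160+v/6,z,s))
for n,u,v,z in (("face",220,297,.07),("white front",262,292,.07),("pad back",303,290,.07),("upr front",408,238,.071),("upr back",555,238,.071)): print(n,Q(u,v,z))
im,s=np.load("pics/w1.npy",allow_pickle=True)
Q=lambda u,v,z:H(onz(im,130+u/4,115+v/4,z,s))
for n,u,v,z in (("face",250,200,.07),("white front",262,195,.07),("pad back",284,190,.07),("upr front",352,178,.071),("upr back",403,178,.071)): print(n,Q(u,v,z))
E
```

```text
face [26.4 77.4]
white front [26.8 73.9]
pad back [27.  70.5]
upr front [31.6 60.9]
upr back [31.6 48.9]
face [25.7 99.7]
white front [26.9 96.8]
pad back [28.1 91.4]
upr front [31.  74.7]
upr back [31.  62.5]
```

Pad press is about 7.5 mm by gap (6.4–7.1 from the back edge, 8.5 from the face), about 8 mm by force, and 7.5 mm by slide position, so half-way. Release and retreat.

```bash
python3 -m inch '[{"travel":[0,0,0],"rotation":[0,0,0]},{"travel":[0,0,0],"rotation":[0,0,0]},{"travel":[0,0,0],"rotation":[0,0,0]},{"travel":[0,0,0],"rotation":[0,0,0]},{"travel":[0,0,0],"rotation":[0,0,0]},{"travel":[0,0,0],"rotation":[0,0,0]},{"travel":[0,0,-2],"rotation":[0,0,0]},{"travel":[0,0,-5],"rotation":[0,0,0]},{"travel":[0,0,-9],"rotation":[0,0,0]},{"travel":[0,0,-13],"rotation":[0,0,0]},{"travel":[0,0,-15],"rotation":[0,0,0]},{"travel":[0,0,-15],"rotation":[0,0,0]},{"travel":[0,0,-15],"rotation":[0,0,0]}]' 1 >/dev/null
python3 - <<'E'
from h import *
rep()
s=bot.state(); im=imaging.get_image("wrist"); np.save("pics/w7.npy",(im,s),allow_pickle=True)
i2=imaging.get_image("side")["image"]
o=np.zeros((600,800,3),np.uint8); o[:,:480]=cv2.resize(im["image"][110:260,130:250],(480,600),interpolation=cv2.INTER_CUBIC)
o[:320,480:]=cv2.resize(i2[90:210,210:330],(320,320),interpolation=cv2.INTER_CUBIC); o[320:560,480:]=cv2.resize(i2,(320,240))
cv2.imwrite("pics/c7.png",o)
E
```

```text
t 25.65 tcp [0.4764 0.1668 0.2288] H [2.1 4.9] F [-0.3 -1.3 -1. ] w 0.0854 q [ 0.24 -0.13  1.75  0.    1.52  1.53]
```

View pics/c7.png

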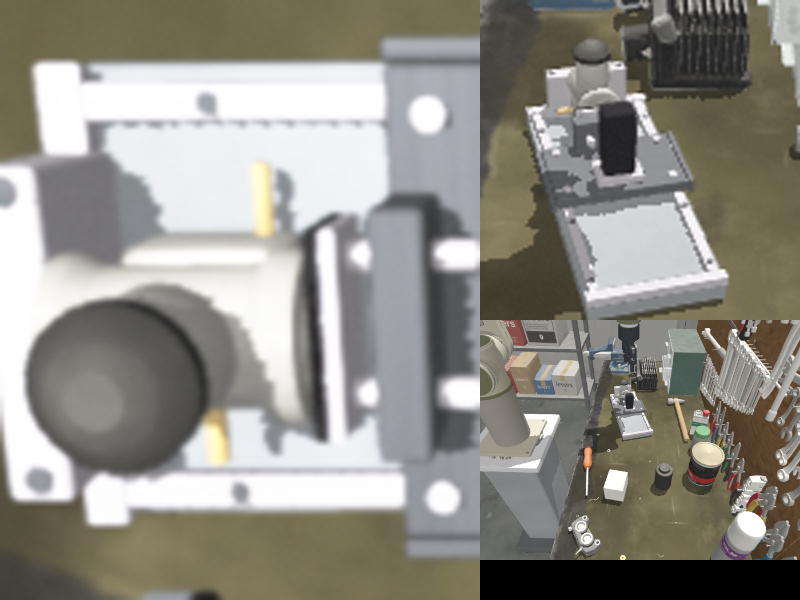

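The carb is upright, clamped between pad and fence, with can and carton unmoved. Crop corners: pad face (305,235), pad back (338,222), upright front (371,207).

```bash
python3 - <<'E'
from h import *
im,s=np.load("pics/w7.npy",allow_pickle=True)
Q=lambda u,v,z:H(onz(im,130+u/4,110+v/4,z,s))
for n,u,v,z in (("face far",305,235,.07),("face near",327,440,.07),("back far",338,222,.07),("upr front far",371,207,.071),("upr front near",384,460,.071),("upr back far",425,207,.071),("fence far",47,165,.07),("cap",115,385,.116),("flange",300,340,.063)): print(n,Q(u,v,z))
t=imaging.get_image("side"); t0=np.load("pics/side0.npy",allow_pickle=True).item()
d=cv2.absdiff(t["image"],t0["image"]).max(2); print("diff carton/can",d[260:320,215:262].mean(),d[250:300,303:340].mean())
E
```

```text
face far [25.2 77.3]
face near [-26.2  75. ]
back far [28.3 69.3]
upr front far [32. 61.]
upr front near [-31.1  60.9]
upr back far [32.  48.2]
fence far [ 41.7 137.1]
cap [  0.4 108.1]
flange [-2.2 81.9]
diff carton/can 0.7897163120567375 1.5864864864864865
```

```bash
python3 -c "
from h import *
rep(); print(bot.hand_in())"
```

```text
t 25.8 tcp [0.4753 0.1665 0.2269] H [1.  4.9] F [ 0.2 -0.2  0. ] w 0.0857 q [ 0.24 -0.13  1.75 -0.    1.52  1.53]
the job is handed in; nothing more can be done
None
```

The carburettor is set up as asked, and I handed the job in at 25.8 s. I pulled the slide back about 112 mm, stood the carburettor upright with a port flange against the fence, then pushed the slide up until the pad held it. The gripper was open and about 11 cm above the grip block at hand-in.

Last checks:
- **Carburettor:** it stands upright, with the cap 0.4 mm off the middle line and 108.1 mm along the bed (home is 108).
- **Pad:** it is pressed in about 8.5 mm of 16. The readings disagree: 8.4 mm from the gap behind the pad, and 8.7 to about 11 mm from the two ends of its face. Before release, the push force gave about 8 mm and the slide position about 7.5 mm. All of them are well short of the stop.
- **Slide:** it did not move when I let go; its upright measured 61 mm along the bed both before and after.
- **Can and carton:** the side camera shows no change from the start.
- **Forces:** the readings I took stayed under about 16 N.

The gripper read 35.4 mm on the 34 mm barrel, slightly wide, but the carburettor hung straight and placed cleanly.

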